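Line up four small cheeses by size on the maturing board

TASK

Line up the four small loose cheeses on the maturing board in order of size, one standing upright in the middle of each round blue mat: the smallest on the mat next to the red block, then each larger one in turn, with the largest on the mat farthest from the red block. Set them down gently: do not drop them or tip them over.

Things in the scene. Friction and masses are not known exactly. Their poses are not given: they have to be found in the camera images.
- cheese_ash: the smallest cheese: a small upright round drum with ash-grey rind, 34 mm in diameter and 32 mm high, loose, standing on the table on its flat end; origin at the centre of its underside, z up along its axis
- cheese_orange: the second smallest cheese: a small upright round drum with orange rind, 42 mm in diameter and 40 mm high, loose, standing on the table on its flat end; origin at the centre of its underside, z up along its axis
- cheese_ivory: the second largest cheese: a small upright round drum with pale ivory rind, 50 mm in diameter and 48 mm high, loose, standing on the table on its flat end; origin at the centre of its underside, z up along its axis
- cheese_brown: the largest cheese: a small upright round drum with dark brown rind, 58 mm in diameter and 56 mm high, loose, standing on the table on its flat end; origin at the centre of its underside, z up along its axis
- mat_a: one of four identical round blue mats, 74 mm in diameter and 4 mm thick, fixed in a straight row, 85 mm from centre to centre, along the middle of the maturing board (a fixed wooden plank 450 x 100 mm, 22 mm thick, flat on the table). The letters say nothing of its place in the row. Origin at the centre of its underside; its top face is 4 mm above that and 26 mm above the table; its y axis runs along the board, x across it
- mat_b: one of four identical round blue mats, 74 mm in diameter and 4 mm thick, fixed in a straight row, 85 mm from centre to centre, along the middle of the maturing board (a fixed wooden plank 450 x 100 mm, 22 mm thick, flat on the table). The letters say nothing of its place in the row. Origin at the centre of its underside; its top face is 4 mm above that and 26 mm above the table; its y axis runs along the board, x across it
- mat_c: one of four identical round blue mats, 74 mm in diameter and 4 mm thick, fixed in a straight row, 85 mm from centre to centre, along the middle of the maturing board (a fixed wooden plank 450 x 100 mm, 22 mm thick, flat on the table). The letters say nothing of its place in the row. Origin at the centre of its underside; its top face is 4 mm above that and 26 mm above the table; its y axis runs along the board, x across it
- mat_d: one of four identical round blue mats, 74 mm in diameter and 4 mm thick, fixed in a straight row, 85 mm from centre to centre, along the middle of the maturing board (a fixed wooden plank 450 x 100 mm, 22 mm thick, flat on the table). The letters say nothing of its place in the row. Origin at the centre of its underside; its top face is 4 mm above that and 26 mm above the table; its y axis runs along the board, x across it
- red_block: red block fixed on the board at one end of the row of mats, 50 mm across the board, 28 mm along it, 22 mm high, its centre 65 mm from the centre of the nearest mat, in line with the row; it marks the end where the row starts (a like block of plain light wood stands at the other end). Origin at the centre of its underside, on the board
Not all that is in view belongs to the job. Of the things shaped like the cheese_brown, the brown one is meant.

How it is judged:
By the outcome, as a careful person would: the job done as asked, in the order asked, and still so for the second after the job is handed in, with the robot touching nothing.
It also fails if it takes over 102 s, if anything falls off the work surface, if the arm or the gripper's body presses on something with over 40 N, if the wrist force passes 120 N, or if a joint passes its speed limit or range.

ROBOT

A 6-joint arm with a two-finger parallel gripper is mounted at the origin on the work surface. World frame = base frame: x ahead of the robot, y to its left, z up, the work surface at z = 0. Lengths are in m, angles in rad, forces in N, time in s.
With the tool pointing down it reaches from about 0.25 to 0.8 m from the base axis. Payload 3.9 kg.
Tool frame: the origin (TCP) lies midway between the tips of the shut fingers; the grasp point (between the pads) lies 19 mm behind it; z points along the fingers, y is the direction in which the jaws open and shut (so a half turn about z gives the same grasp; the last joint's range is limited). The gripper opens to 85 mm and grips with 20 to 120 N. Pads are 22 mm wide; open, the fingers measure 114 mm over their backs; the gripper's body (76 mm by 85 mm) begins 54 mm behind the grasp point. The pads swing forward as they close: fully open they stand 13 mm farther back than shut.
Start: joints at [-1.208, 0.26, -0.138, 1.173, 0, 1.571], TCP at [0.186, -0.491, 0.201] pointing down, gripper open.
Joint ranges: [-2.78, 2.78], [-0.83, 1.72], [-1.28, 1.37], [-1.9, 2.12], [-1.57, 1.48], [-3.14, 3.14]. Speed limits (rad/s): [2.57, 2.57, 3.14, 3.14, 3.14, 3.14].

INTERFACE

Orientations are given as a unit quaternion [w, x, y, z].
In Python, from bench import read_state, grab_frame, sign_off gives the robot as it stands. The module is installed in compiled form; this text tells all that it offers.
- The arm moves only by the tool move_arm, never from a script. Its argument "deltas" is a list of rows, each a list of 4 numbers: the shift along the world's x, y, z in m, then the turn about the world's z in degrees. In form: [[x, y, z, turn], ...]. A call has 1 to 12 rows; each row is the pose to reach, as a shift and turn from the pose commanded when the call began; what a row does not reach only later rows make up. A row lasts 1/10 s, in which the tool goes at most 50 mm and 8.59 degrees, less where a joint would pass 70% of its speed; a pose out of reach is approached as far as the arm can. A call with a gripper value outside its range is refused whole. "jaw" is the opening, from -1 (shut) to 1 (fully open), so that 0 is half open, set as the call begins (left out, the last holds). The fingers move at their own pace and stop on an object; "newtons" is the grip in N (left out, the last holds). Time passes only in rows, so rows that repeat a pose let the fingers close. It gives the time, the measured TCP pose, the force and the opening at its end, in the units of the state.
- read_state(): the state, without advancing time (a new reading comes with each control period).
- grab_frame(name): name is "side" or "top" or "wrist"; returns a dict with "pixels" (384x512x3 uint8, blue, green, red), "K" (3x3 intrinsics, pixels), "k1" (the pictures are not rectified: a ray, as slopes to the right and down, at radius r is drawn at 1 + k1 r^2 times it, then the intrinsics apply), "R" (3x3) and "t" (3): a world point X has camera coordinates R X + t; the wrist camera has in their place "mount" (4x4, takes a point from camera to tool coordinates, whose origin is the TCP and whose axes are the flange's). Camera axes: x right, y down, z forward; pixel columns grow to the right and rows downward; lengths in m; the calibration is good to about 2 mm. A picture is of the moment at which its call begins: read the wrist's pose just before it. There is no depth.
- sign_off(): hands the job in, once; it reports no verdict.
The state is a dict: "clock": time; "joints": joint angles; "joint_velocities": joint speeds; "joint_efforts": joint torques, N m; "tool_pos": TCP position; "eef_rot": TCP orientation; "wrist_force": force on the tool from outside, world axes, zero at the start; "torque": the same for the moment, N m; "finger_gap": opening from 0.0 (shut) to 1.0 (fully open).
Only numpy, scipy, OpenCV 4.12 (cv2) and the standard library are available. Lean on these libraries where they do the work, as an engineer would, in place of code of your own. Each camera call takes 0.05 s, during which the arm holds its last target.

## Working session

There is one attempt and no reset: what is moved stays moved. The work goes in short steps, Python scripts to look and compute and a tool call to move; the robot and the scene stay as the last step left them, time stands still between calls to the robot, and variables do not carry over. Pictures are saved under pics/ and viewed, and the job is handed in when it is done.

Besides the shell and the picture viewer there is one more tool, called after "Emit:" by a JSON object that holds its "method" and its "body". move_arm: Moves the arm, as the interface text tells. Its arguments: {"type":"object","properties":{"deltas":{"type":"array"},"jaw":{"type":"number"},"newtons":{"type":"number"}},"required":["deltas"]}

```bash
mkdir -p pics; python3 - <<'E'
from bench import *
import cv2,numpy as np,pickle
s=read_state();print(s)
for n in("top","side"):
    f=grab_frame(n);cv2.imwrite(f"pics/{n}0.png",f["pixels"]);pickle.dump(f,open(f"{n}0.pkl","wb"))
    print(n,f["K"],f["k1"],f["R"],f["t"])
E
```

```text
{'clock': 0.0, 'joints': array([-1.20800301e+00,  2.60681074e-01, -1.39389031e-01,  1.17271424e+00,
       -1.75120134e-05,  1.57077344e+00]), 'joint_velocities': array([ 1.60959319e-03, -4.68209875e-05,  9.90038511e-04,  1.28153316e-03,
        1.92284309e-04, -1.72143215e-05]), 'joint_efforts': array([-1.08505101e-03, -4.05675852e+01,  2.53924298e+01,  1.87419023e-02,
        7.13125405e-05, -3.21943538e-08]), 'tool_pos': array([ 0.18604115, -0.49012124,  0.20015897]), 'eef_rot': array([-9.76124132e-04,  9.83590138e-01,  1.80414668e-01, -1.87924163e-04]), 'wrist_force': array([-0.34715296,  0.35638316,  0.15530008]), 'torque': array([ 0.01392106, -0.025008  , -0.07679099]), 'finger_gap': 0.9993207736873062}
top [[432.24628549   0.         252.92472397]
 [  0.         432.24628549 191.07105115]
 [  0.           0.           1.        ]] 0.014790066257007755 [[ 0.00704611 -0.99995165 -0.00685895]
 [-0.98719463 -0.00586276 -0.15941265]
 [ 0.15936473  0.00789436 -0.98718821]] [0.01153435 0.50591613 0.89351509]
side [[479.35877879   0.         254.51391383]
 [  0.         479.35877879 197.21854923]
 [  0.           0.           1.        ]] 0.04734126299383625 [[ 0.99181779 -0.12630429  0.01856575]
 [-0.07988408 -0.72746952 -0.68147386]
 [ 0.09957909  0.6744148  -0.73160692]] [-0.47926983  0.07592703  0.99902972]
```

View pics/top0.png

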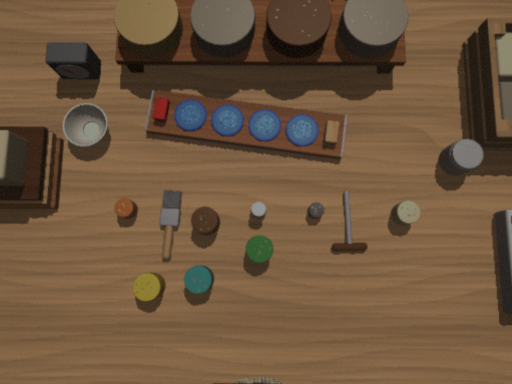

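View pics/side0.png

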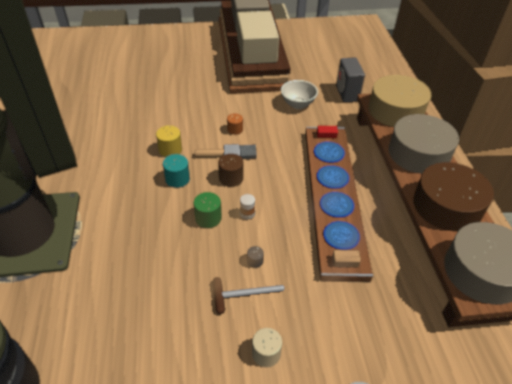

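The top view shows the red block at (160,109), mats at (191,115), (227,120), (264,125) and (302,130), and the light wood block at (331,133).

Candidates by description, top-view pixels:
- **Ash:** grey drum (316,210). Not the white/red jar (258,210) or the grey cup (465,155).
- **Orange:** (124,208). Not the yellow drum (147,287).
- **Ivory:** (408,212).
- **Brown:** (205,221). Not the same-shaped green (260,249), teal (198,279) or yellow (147,287) drums, nor the hammer head or the big fixed wheels.

Next I'll check these in a close crop and measure.

```bash
cat > h.py <<'E'
import cv2,numpy as np,pickle
def ray(f,uv):
    K=f["K"];d=np.array([f["k1"],0,0,0,0.])
    p=cv2.undistortPoints(np.array(uv,float).reshape(-1,1,2),K,d).reshape(-1,2)
    r=np.c_[p,np.ones(len(p))]@f["R"]  # R^T r
    o=-f["R"].T@f["t"]
    return o,r
def onz(f,uv,z):
    o,r=ray(f,uv);return o+r*((z-o[2])/r[:,2])[:,None]
def proj(f,X):
    X=np.array(X,float).reshape(-1,3)
    return cv2.projectPoints(X,cv2.Rodrigues(f["R"])[0],f["t"],f["K"],np.array([f["k1"],0,0,0,0.]))[0].reshape(-1,2)
E
python3 - <<'E'
from h import *
f=pickle.load(open("top0.pkl","rb"));im=f["pixels"]
c=[cv2.resize(im[y-24:y+24,x-24:x+24],(280,280),interpolation=cv2.INTER_CUBIC) for x,y in((124,208),(205,221),(316,210),(408,212))]
cv2.imwrite("pics/crop0.png",np.vstack([np.hstack(c[:2]),np.hstack(c[2:])]))
hsv=cv2.cvtColor(im,cv2.COLOR_BGR2HSV)
m=cv2.inRange(hsv,(100,90,60),(125,255,255))
n,l,st,ce=cv2.connectedComponentsWithStats(m)
for i in range(1,n):
    if st[i,4]>300:
        k=cv2.findContours((l==i).astype(np.uint8),0,1)[0][0];e=cv2.fitEllipse(cv2.convexHull(k))
        P=onz(f,[e[0]],.026)[0];print("mat",ce[i],e,P)
for x,y in((124,208),(205,221),(316,210),(408,212),(160,109)): print((x,y),im[y,x],hsv[y,x],hsv[y-4:y+4,x-4:x+4].reshape(-1,3).mean(0),onz(f,[(x,y)],.04))
E
```

```text
mat [189.93281654 114.81782946] ((189.9230499267578, 114.81204986572266), (30.62696075439453, 31.76653289794922), 76.62947845458984) [0.68194537 0.15857379 0.026     ]
mat [226.95785441 119.8697318 ] ((226.96681213378906, 119.8589096069336), (30.82417106628418, 31.867341995239258), 88.19960021972656) [0.67052621 0.07462756 0.026     ]
mat [264.21583653 124.8339719 ] ((264.1697692871094, 124.79854583740234), (30.94153594970703, 31.769174575805664), 87.14508819580078) [ 0.65937559 -0.00929856  0.026     ]
mat [301.53316327 129.90178571] ((301.56854248046875, 129.84698486328125), (30.957448959350586, 31.87027359008789), 91.71576690673828) [ 0.64799558 -0.09323376  0.026     ]
(124, 208) [ 41  78 131] [ 12 175 131] [ 12.546875 164.21875  131.578125] [[0.46740702 0.29182998 0.04      ]]
(205, 221) [39 54 78] [ 12 128  78] [ 12.953125 129.375     78.296875] [[0.44045313 0.11691723 0.04      ]]
(316, 210) [81 85 92] [11 30 92] [13.265625 32.609375 82.984375] [[ 0.46561639 -0.12073103  0.04      ]]
(408, 212) [110 139 144] [ 26  60 144] [ 24.8125    57.9375   141.015625] [[ 0.46260746 -0.31680424  0.04      ]]
(160, 109) [ 32  35 134] [  1 194 134] [  1.078125 195.84375  134.46875 ] [[0.69022081 0.22350868 0.04      ]]
```

View pics/crop0.png

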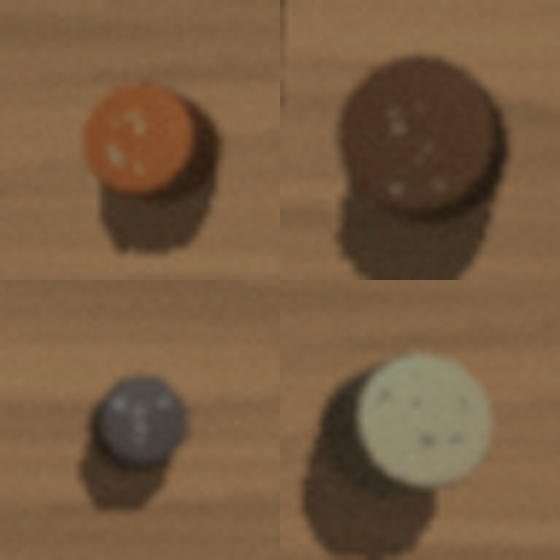

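The crops confirm the choices: orange, brown, ash and ivory drums, each with speckled rind. Mat spacing measures 84.7 mm, as it should. Now I'll fit the top-face circles.

```bash
python3 - <<'E'
from h import *
f=pickle.load(open("top0.pkl","rb"));im=f["pixels"]
g=pickle.load(open("side0.pkl","rb"))
S=6;vis=[]
D={"orange":((124,208),.021,.040),"brown":((205,220),.029,.056),"ash":((316,210),.017,.032),"ivory":((408,212),.025,.048)}
for n,((x,y),r,h) in D.items():
    c=cv2.resize(im[y-24:y+24,x-24:x+24],None,fx=S,fy=S,interpolation=cv2.INTER_CUBIC)
    P=onz(f,[(x,y)],h)[0]; o,_=ray(f,[(x,y)]); R=432*r/np.linalg.norm(o-P)*S*1.0
    depth=(f["R"]@P+f["t"])[2]; R=432.2*r/depth*S
    best=None
    gr=cv2.GaussianBlur(cv2.cvtColor(c,6),(7,7),0)
    h_=cv2.HoughCircles(gr,cv2.HOUGH_GRADIENT_ALT,1,30,param1=60,param2=.5,minRadius=int(R*.88),maxRadius=int(R*1.12))
    print(n,"expR",R,h_)
    if h_ is not None:
        q=h_[0,0]; uv=((q[0]+.5)/S-.5+x-24,(q[1]+.5)/S-.5+y-24); P=onz(f,[uv],h)[0]
        print("  ",uv,P,"side px base/top",proj(g,[[P[0],P[1],0],P]).round(1).tolist())
        cv2.circle(c,(int(q[0]),int(q[1])),int(q[2]),(0,255,0),1)
    vis.append(c)
cv2.imwrite("pics/hough.png",np.vstack([np.hstack(vis[:2]),np.hstack(vis[2:])]))
v=g["pixels"].copy()
cv2.imwrite("pics/sidecrop.png",cv2.resize(v[90:380,190:370],None,fx=2,fy=2))
E
```

```text
orange expR 58.50457170227569 None
brown expR 82.69144710671704 None
ash expR 47.133153988491266 [[[148.       141.        44.657246]]]
   (np.float32(316.25), np.float32(209.08333)) [ 0.46855708 -0.12241497  0.032     ] side px base/top [[255.0, 260.8], [255.3, 251.2]]
ivory expR 70.68030524098121 [[[151.      140.       68.66515]]]
   (np.float32(408.75), np.float32(210.91667)) [ 0.46400992 -0.31568863  0.048     ] side px base/top [[266.6, 352.6], [267.6, 339.6]]
```

View pics/hough.png

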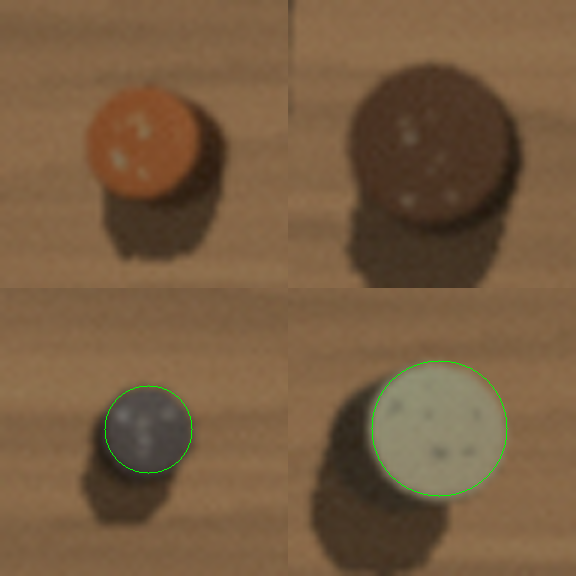

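View pics/sidecrop.png

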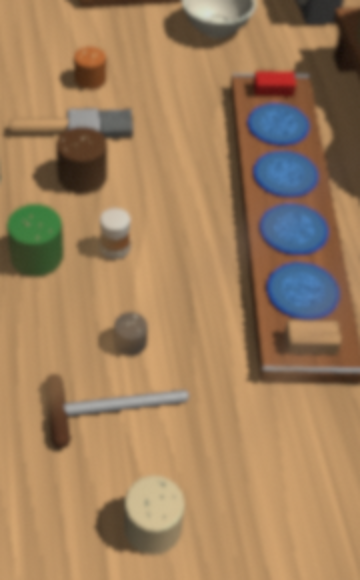

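Centres cross-check within about 2 mm against the side view: ash top predicted at (255.3,251.2), seen at about (255.5,252.5). I'll move above ash, turning the jaws across the board (-7.7° world), and look with the wrist camera.

Emit:
{"method": "move_arm", "body": {"deltas": [[0.012, 0.015, 0, 5], [0.035, 0.045, 0, 11], [0.06, 0.078, 0, 17], [0.087, 0.114, 0, 23], [0.115, 0.15, 0, 29], [0.143, 0.186, 0, 35], [0.171, 0.223, 0, 41], [0.199, 0.26, 0, 47], [0.227, 0.297, 0, 52], [0.252, 0.329, 0, 56], [0.272, 0.355, 0, 59.5], [0.282, 0.369, 0, 61.5]], "jaw": 1, "newtons": 40}}

```text
clock: 1.3
tool_pos: [0.4696, -0.1195, 0.2006]
eef_rot: [-0.0, 0.751, 0.66, 0.0]
wrist_force: [-0.1, -0.1, 0.3]
finger_gap: 0.998
```

Emit:
{"method": "move_arm", "body": {"deltas": [[0, 0, 0, 0], [0, 0, 0, 0], [0, 0, 0, 0]]}}

```text
clock: 1.6
tool_pos: [0.4675, -0.1224, 0.2008]
eef_rot: [-0.0, 0.754, 0.657, -0.0]
wrist_force: [0.4, 0.3, 0.5]
finger_gap: 0.995
```

```bash
python3 - <<'E'
from bench import *
from h import *
s=read_state();f=grab_frame("wrist");pickle.dump((s,f),open("w1.pkl","wb"))
cv2.imwrite("pics/w1.png",f["pixels"]);print(s["clock"],s["tool_pos"],s["eef_rot"],f["K"],f["k1"],f["mount"])
E
```

```text
1.6 [ 0.46749488 -0.12241978  0.20079233] [-2.51126381e-04  7.53505897e-01  6.57440972e-01 -4.09151440e-04] [[288.18778544   0.         257.82097944]
 [  0.         288.18778544 192.67348825]
 [  0.           0.           1.        ]] 0.023766596199379098 [[ 1.76025219e-04 -9.65072061e-01 -2.61984513e-01  6.59075701e-02]
 [ 9.99999843e-01  3.05788224e-05  5.59248414e-04  2.35183390e-04]
 [-5.31703842e-04 -2.61984571e-01  9.65071915e-01 -1.73380367e-01]
 [ 0.00000000e+00  0.00000000e+00  0.00000000e+00  1.00000000e+00]]
```

View pics/w1.png

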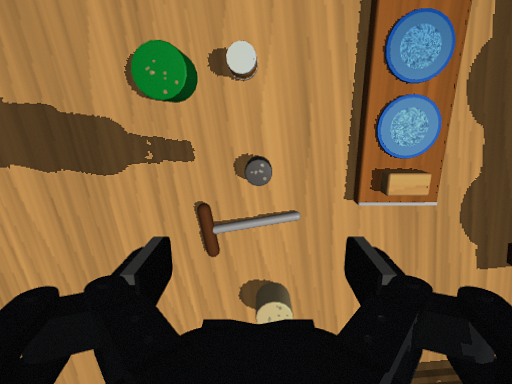

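The wrist view shows ash at (258,171), the green drum at (160,70), the jar at (241,58), the last two mats at (420,45) and (409,126), and the wood block at (407,184). I'll measure from this view and compare with the top view.

```bash
cat >> h.py <<'E'
from scipy.spatial.transform import Rotation as Ro
def wcam(s,f):
    q=s["eef_rot"];T=np.eye(4);T[:3,:3]=Ro.from_quat([q[1],q[2],q[3],q[0]]).as_matrix();T[:3,3]=s["tool_pos"]
    C=np.linalg.inv(T@f["mount"]);return dict(f,R=C[:3,:3],t=C[:3,3])
def face(f,mask,h):
    n,l,st,ce=cv2.connectedComponentsWithStats(mask)
    out=[]
    for i in range(1,n):
        if st[i,4]>250:
            k=cv2.convexHull(cv2.findContours((l==i).astype(np.uint8),0,1)[0][0])
            W=onz(f,k.reshape(-1,2).astype(float),h)[:,:2].astype(np.float32)
            c,r=cv2.minEnclosingCircle(W); out.append((ce[i].round(1).tolist(),st[i,4],np.round(c,4).tolist(),round(r*2000,1)))
    return out
E
python3 - <<'E'
from h import *
s,f=pickle.load(open("w1.pkl","rb"));f=wcam(s,f);im=f["pixels"];hsv=cv2.cvtColor(im,cv2.COLOR_BGR2HSV)
m=cv2.inRange(hsv,(98,80,60),(125,255,255));m=cv2.morphologyEx(m,3,np.ones((7,7)))
print("mats wrist",face(f,m,.026))
c=im[171-30:171+30,258-30:258+30]
cv2.imwrite("pics/w1c.png",cv2.resize(c,None,fx=9,fy=9,interpolation=2))
print(hsv[171,252:266].tolist(),hsv[160:188:2,258].tolist())
P=np.array([.4686,-.1224,.032]);print(proj(f,[P,P+[.017,0,0],P-[.017,0,0],P+[0,.017,0],P-[0,.017,0]]))
E
```

```text
mats wrist [([420.0, 45.1], np.int32(4051), [0.6606, -0.0115], 74.2), ([408.7, 125.7], np.int32(3226), [0.6493, -0.0953], 74.2)]
[[16, 32, 119], [19, 23, 89], [24, 13, 100], [26, 26, 146], [23, 34, 150], [19, 31, 114], [16, 28, 100], [21, 39, 138], [25, 29, 160], [23, 35, 152], [22, 40, 146], [19, 32, 113], [17, 20, 91], [13, 19, 93]] [[19, 25, 83], [19, 23, 90], [24, 15, 87], [11, 23, 89], [17, 21, 86], [17, 25, 93], [20, 19, 82], [17, 21, 84], [15, 24, 84], [17, 22, 82], [17, 28, 83], [11, 25, 83], [12, 16, 79], [16, 149, 182]]
[[258.49979228 170.89807747]
 [272.50013245 169.01364187]
 [244.5493979  172.77332841]
 [256.57455106 156.95148286]
 [260.37612851 184.48749208]]
```

View pics/w1c.png

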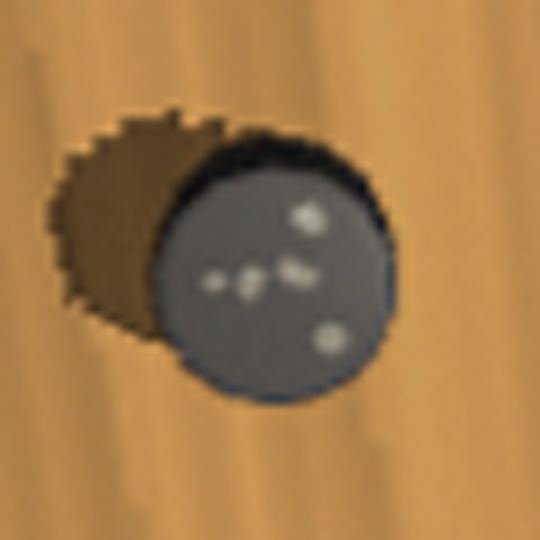

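The ash face in the wrist view sits about 1.5 mm in -y from the top-view value, and the mats shift the same way, so I'll use wrist-camera positions throughout. Descending on ash.

Emit:
{"method": "move_arm", "body": {"deltas": [[0, -0.001, -0.015, 0], [0.001, -0.0015, -0.045, 0], [0.001, -0.0015, -0.08, 0], [0.001, -0.0015, -0.115, 0], [0.001, -0.0015, -0.145, 0], [0.001, -0.0015, -0.17, 0], [0.001, -0.0015, -0.187, 0], [0.001, -0.0015, -0.195, 0], [0.001, -0.0015, -0.197, 0], [0.001, -0.0015, -0.197, 0], [0.001, -0.0015, -0.197, 0]]}}

```text
clock: 2.75
tool_pos: [0.4703, -0.1238, 0.005]
eef_rot: [0.001, 0.753, 0.658, 0.001]
wrist_force: [-0.1, -0.4, -0.4]
finger_gap: 1.002
```

Emit:
{"method": "move_arm", "body": {"deltas": [[0, 0, 0, 0], [0, 0, 0, 0], [0, 0, 0, 0], [0, 0, 0, 0], [0, 0, 0, 0], [0, 0, 0, 0], [0, 0, 0, 0], [0, 0, 0, 0]], "jaw": -1, "newtons": 30}}

```text
clock: 3.55
tool_pos: [0.4693, -0.1233, 0.004]
eef_rot: [-0.0, 0.753, 0.658, -0.0]
wrist_force: [0.4, 0.3, 0.0]
finger_gap: 0.0
```

The jaws shut fully, so the grasp missed. I'll look before doing anything else.

```bash
python3 - <<'E'
from bench import *
from h import *
s=read_state();print(s["finger_gap"],s["tool_pos"])
a=grab_frame("wrist")["pixels"];b=grab_frame("side")["pixels"];c=grab_frame("top")["pixels"]
cv2.imwrite("pics/m1.png",a);cv2.imwrite("pics/m2.png",np.hstack([cv2.resize(b[180:320,180:340],(400,350)),cv2.resize(c[140:280,236:396],(400,350))]))
E
```

```text
0.00045306811467412376 [ 0.46926991 -0.12330978  0.00395465]
```

View pics/m1.png

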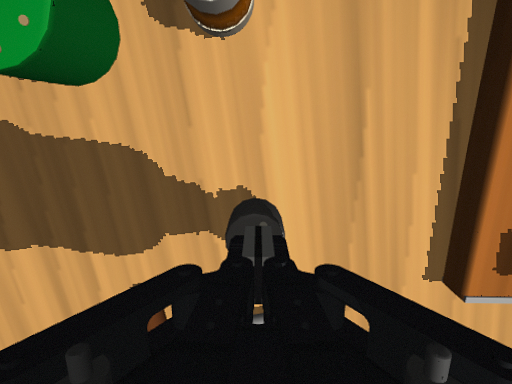

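View pics/m2.png

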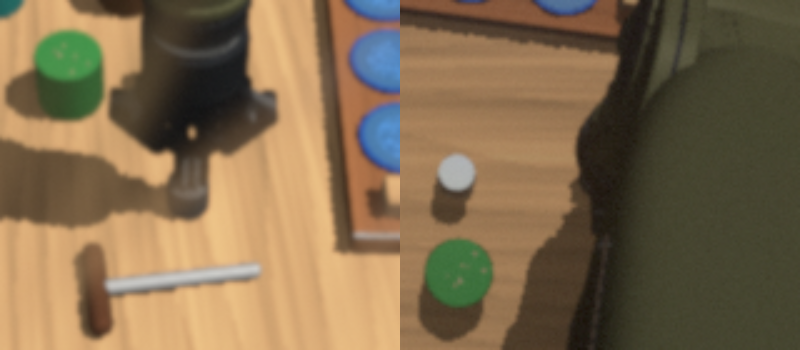

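```bash
python3 - <<'E'
from bench import *
from h import *
s=read_state();f=wcam(s,grab_frame("wrist"))
t=s["tool_pos"]
print("tcp px",proj(f,[t,t+[0,0,.019],t+[0,0,.03]]).tolist())
print("ash orig",proj(f,[[.4682,-.124,.032],[.4682,-.107,.032],[.4682,-.124,.0]]).tolist())
print(onz(f,[(255,200),(255,225),(284,225)],.032))
cv2.imwrite("pics/m3.png",cv2.resize(f["pixels"][180:340,170:340],None,fx=3.5,fy=3.5,interpolation=2))
E
```

```text
tcp px [[257.29141315396345, 221.06672558670465], [257.2489740695926, 232.83761380622315], [257.21979468314237, 240.92537815234547]]
ash orig [[255.37074617667002, 240.78136013168384], [251.01805447816608, 211.58508358645037], [255.74885410513048, 220.07992029298254]]
[[ 0.47117813 -0.10091311  0.032     ]
 [ 0.46925815 -0.1148383   0.032     ]
 [ 0.48474426 -0.11693294  0.032     ]]
```

View pics/m3.png

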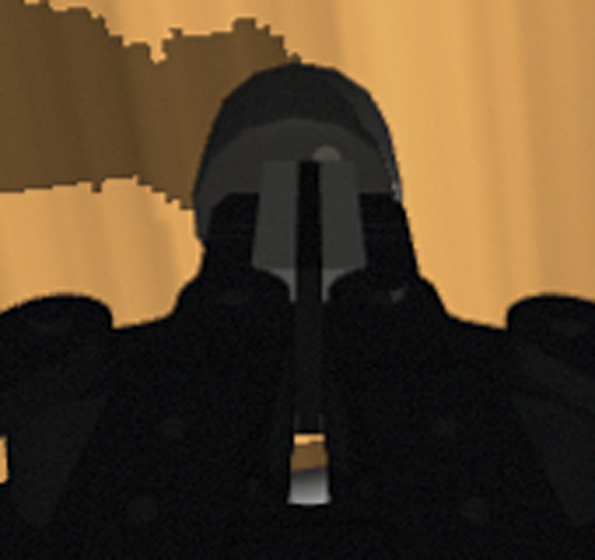

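```bash
python3 - <<'E'
from bench import *
from h import *
f=grab_frame("side")
s=read_state();t=s["tool_pos"];print(proj(f,[t,t+[0,0,.03],[.4682,-.124,0],[.4682,-.124,.032]]))
cv2.imwrite("pics/m4.png",cv2.resize(f["pixels"][215:275,220:300],None,fx=9,fy=9,interpolation=2))
E
```

```text
[[255.43895827 259.92668766]
 [255.74529784 250.92341122]
 [254.89342333 261.41738638]
 [255.20639948 251.85936903]]
```

View pics/m4.png

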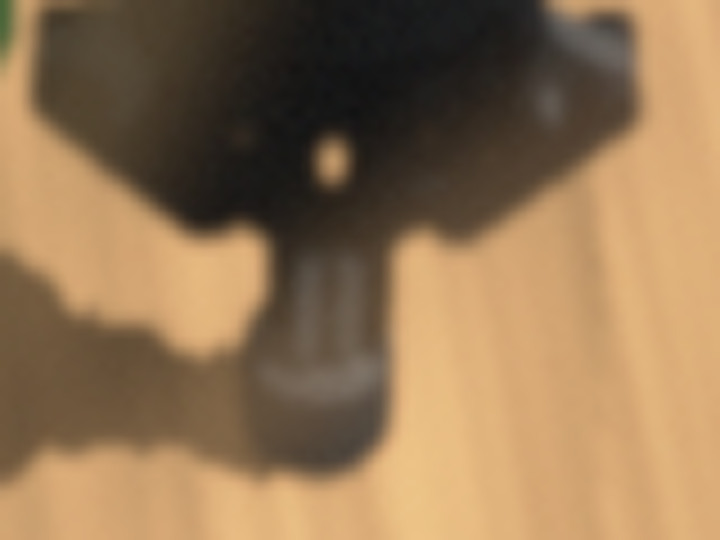

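The fingers appear to end at the cheese's top face although the TCP reads z = 4 mm, and the cheese hasn't visibly moved. I'll rise with the jaws shut to see the true fingertips.

Emit:
{"method": "move_arm", "body": {"deltas": [[0, 0, 0.005, 0], [0, 0, 0.015, 0], [0, 0, 0.03, 0], [0, 0, 0.045, 0], [0, 0, 0.055, 0], [0, 0, 0.06, 0], [0, 0, 0.06, 0], [0, 0, 0.06, 0]]}}

```text
clock: 4.6
tool_pos: [0.469, -0.1233, 0.0638]
eef_rot: [-0.0, 0.753, 0.658, -0.0]
wrist_force: [0.6, 0.3, -0.7]
finger_gap: 0.003
```

```bash
python3 - <<'E'
from bench import *
from h import *
s=read_state();f=wcam(s,grab_frame("wrist"));g=grab_frame("side");t=s["tool_pos"]
print(t,proj(f,[t,t+[0,.011,0],[.4682,-.124,.032]]).tolist(),proj(g,[t]))
a=cv2.resize(f["pixels"][150:350,160:360],(400,400));b=cv2.resize(g["pixels"][195:275,215:295],(400,400))
cv2.imwrite("pics/m5.png",np.hstack([a,b]))
E
```

```text
[ 0.46904507 -0.12326041  0.06379561] [[257.29170819194013, 221.06668821991417], [254.94414563154157, 204.824690313212], [256.37314738133625, 206.9436430098034]] [[255.92238476 241.53895055]]
```

View pics/m5.png

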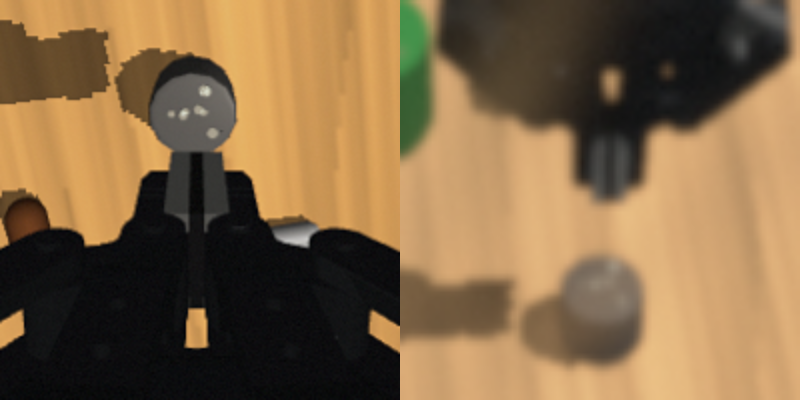

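The fingertips do end about 35 mm behind the stated TCP: they stay at image row 226 where 205 was expected, and the side view agrees. The cheese is still standing, untouched. I'll allow for this and descend to about TCP z = -0.03, watching the force.

Emit:
{"method": "move_arm", "body": {"deltas": [[0, 0, 0, 0], [0, 0, 0, 0], [0, -0.0005, 0, 0], [0, -0.0005, 0, 0], [-0.001, -0.0005, -0.015, 0], [-0.001, -0.0005, -0.035, 0], [-0.001, -0.0005, -0.055, 0], [-0.001, -0.0005, -0.07, 0], [-0.001, -0.0005, -0.078, 0], [-0.001, -0.0005, -0.08, 0], [-0.001, -0.0005, -0.08, 0], [-0.001, -0.0005, -0.08, 0]], "jaw": 1}}

```text
clock: 5.9
tool_pos: [0.4691, -0.124, -0.0153]
eef_rot: [0.001, 0.753, 0.658, 0.0]
wrist_force: [0.4, -0.3, 0.1]
finger_gap: 0.996
```

```bash
python3 - <<'E'
from bench import *
from h import *
s=read_state();f=wcam(s,grab_frame("wrist"));g=grab_frame("side");t=s["tool_pos"]
print(t,s["wrist_force"],proj(f,[[.4682,-.124,.032]]).tolist())
a=cv2.resize(f["pixels"][100:384,60:460],(500,355));b=cv2.resize(g["pixels"][195:275,215:295],(300,300))
cv2.imwrite("pics/m6.png",np.hstack([a,cv2.copyMakeBorder(b,0,55,0,0,0)]))
E
```

```text
[ 0.46907486 -0.12401667 -0.01532707] [ 0.37586445 -0.27665708  0.06289473] [[255.49794221426714, 256.3928351706536]]
```

View pics/m6.png

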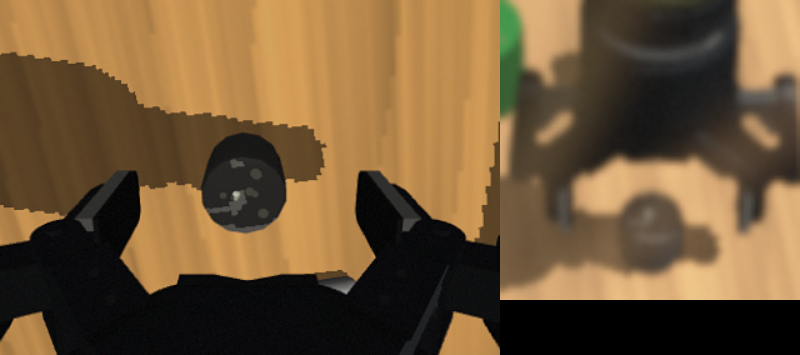

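No contact, and the cheese is centred between the pads. Lowering 17 mm more and closing.

Emit:
{"method": "move_arm", "body": {"deltas": [[0, 0, -0.005, 0], [0, 0, -0.011, 0], [0, 0, -0.015, 0], [0, 0, -0.017, 0], [0, 0, -0.017, 0]]}}

```text
clock: 6.5
tool_pos: [0.4678, -0.1237, -0.0335]
eef_rot: [-0.001, 0.753, 0.658, -0.0]
wrist_force: [-0.4, -0.1, -0.3]
finger_gap: 1.002
```

Emit:
{"method": "move_arm", "body": {"deltas": [[0, 0, 0, 0], [0, 0, 0, 0], [0, 0, 0, 0], [0, 0, 0, 0], [0, 0, 0, 0], [0, 0, 0, 0], [0, 0, 0, 0]], "jaw": -1, "newtons": 30}}

```text
clock: 7.2
tool_pos: [0.4694, -0.1242, -0.031]
eef_rot: [0.001, 0.753, 0.658, 0.001]
wrist_force: [-3.0, 1.2, 15.7]
finger_gap: 0.389
```

```bash
python3 - <<'E'
from bench import *
from h import *
s=read_state();f=wcam(s,grab_frame("wrist"));g=grab_frame("side");t=s["tool_pos"]
print(t,s["wrist_force"],s["finger_gap"])
a=cv2.resize(f["pixels"][100:384,60:460],(500,355));b=cv2.resize(g["pixels"][195:275,215:295],(300,300))
cv2.imwrite("pics/m7.png",np.hstack([a,cv2.copyMakeBorder(b,0,55,0,0,0)]))
E
```

```text
[ 0.46944471 -0.12416206 -0.03101253] [-2.98614094  1.17202051 15.70373663] 0.38885932260967715
```

View pics/m7.png

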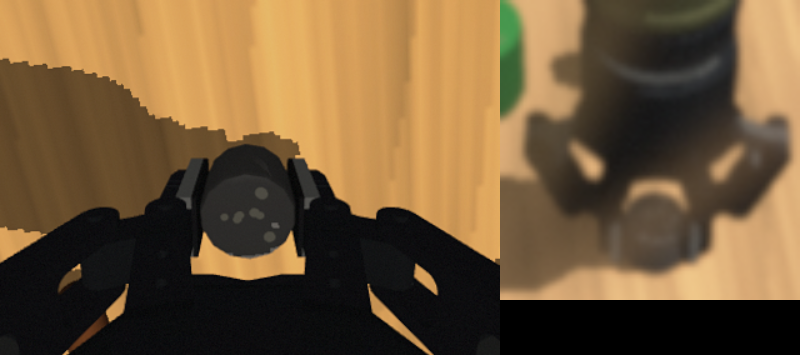

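Gripped: opening 33 mm, which matches the 34 mm drum. The fingertips just touch the table, so tip height is about TCP + 31 mm at this opening. Lift and carry to the red-block end.

Emit:
{"method": "move_arm", "body": {"deltas": [[0, 0, 0.005, 0], [0, 0, 0.02, 0], [0, 0, 0.045, 0], [0.005, 0.007, 0.075, 0], [0.018, 0.023, 0.1, 0], [0.035, 0.046, 0.12, 0], [0.055, 0.072, 0.13, 0], [0.077, 0.1, 0.13, 0], [0.099, 0.129, 0.13, 0], [0.121, 0.158, 0.13, 0], [0.143, 0.186, 0.13, 0], [0.163, 0.212, 0.13, 0]]}}

```text
clock: 8.5
tool_pos: [0.632, 0.0897, 0.0969]
eef_rot: [-0.0, 0.753, 0.658, -0.0]
wrist_force: [1.1, 0.1, 0.0]
finger_gap: 0.387
```

Emit:
{"method": "move_arm", "body": {"deltas": [[0.018, 0.023, 0, 0], [0.032, 0.042, 0, 0], [0.043, 0.056, 0, 0], [0.05, 0.065, 0, 0], [0.052, 0.068, 0, 0], [0.052, 0.068, 0, 0], [0.052, 0.068, 0, 0], [0.052, 0.068, 0, 0]]}}

```text
clock: 9.3
tool_pos: [0.6828, 0.1553, 0.0972]
eef_rot: [-0.0, 0.753, 0.658, -0.0]
wrist_force: [-0.1, -0.3, -0.7]
finger_gap: 0.387
```

```bash
python3 - <<'E'
from bench import *
from h import *
s=read_state();f=wcam(s,grab_frame("wrist"));t=s["tool_pos"]
print(s["clock"],t,s["wrist_force"],s["finger_gap"])
im=f["pixels"];hsv=cv2.cvtColor(im,cv2.COLOR_BGR2HSV)
m=cv2.inRange(hsv,(98,80,60),(125,255,255));m=cv2.morphologyEx(m,3,np.ones((7,7)))
print(face(f,m,.026), proj(f,[[.6832,.1561,.026]]))
cv2.imwrite("pics/p1.png",im)
E
```

```text
9.3 [0.68277653 0.15527399 0.09717178] [-0.07228474 -0.2582127  -0.71852693] 0.3870283512398236
[([257.7, 185.8], np.int32(4963), [0.6833, 0.1572], 73.9), ([258.4, 300.3], np.int32(327), [0.6705, 0.0615], 69.5)] [[257.77692018 191.15402175]]
```

View pics/p1.png

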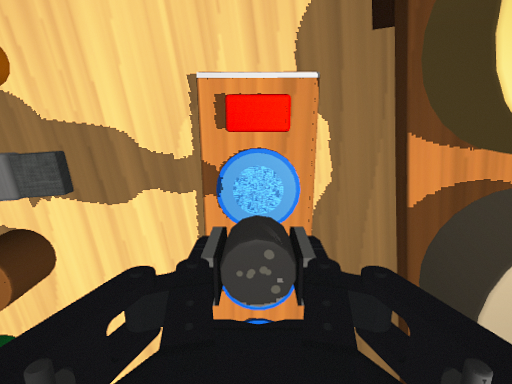

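Ash is securely held. Mat 1 (red block at (257,113), mat at (258,186)) measures (0.683, 0.157), 73.9 mm across. I'll check the held cheese's offset from the tool.

```bash
python3 - <<'E'
from bench import *
from h import *
s=read_state();f=wcam(s,grab_frame("wrist"));t=s["tool_pos"]
X=np.array([t[0],t[1],t[2]+.031+.032]);r=.017
th=np.linspace(0,2*np.pi,60);p=proj(f,np.c_[X[0]+r*np.cos(th),X[1]+r*np.sin(th),np.full(60,X[2])])
im=f["pixels"].copy();cv2.polylines(im,[p.round().astype(int)],True,(0,255,0),1)
cv2.imwrite("pics/p2.png",cv2.resize(im[200:330,190:330],None,fx=4,fy=4))
E
```

```text
(no output)
```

View pics/p2.png

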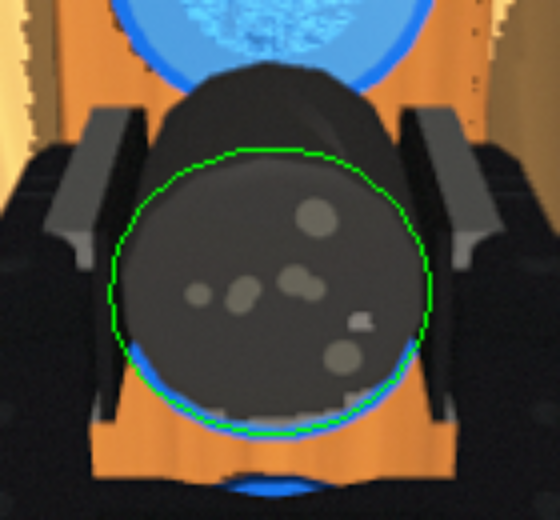

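The held cheese is centred within about 1 mm. Lowering, with a force check near contact.

Emit:
{"method": "move_arm", "body": {"deltas": [[0.0005, 0.0015, -0.008, 0], [0.0005, 0.0015, -0.025, 0], [0.0005, 0.0015, -0.045, 0], [0.0005, 0.0015, -0.065, 0], [0.0005, 0.0015, -0.08, 0], [0.0005, 0.0015, -0.09, 0], [0.0005, 0.0015, -0.094, 0], [0.0005, 0.0015, -0.096, 0], [0.0005, 0.0015, -0.096, 0], [0.0005, 0.0015, -0.096, 0]]}}

```text
clock: 10.4
tool_pos: [0.6846, 0.1579, 0.0019]
eef_rot: [0.0, 0.753, 0.658, 0.001]
wrist_force: [1.0, -0.0, -0.3]
finger_gap: 0.388
```

Emit:
{"method": "move_arm", "body": {"deltas": [[0, 0, -0.001, 0], [0, 0, -0.002, 0], [0, 0, -0.002, 0]]}}

```text
clock: 10.7
tool_pos: [0.6838, 0.1577, -0.0009]
eef_rot: [0.0, 0.753, 0.658, 0.0]
wrist_force: [0.2, 0.2, 0.3]
finger_gap: 0.386
```

Emit:
{"method": "move_arm", "body": {"deltas": [[0, 0, -0.001, 0], [0, 0, -0.002, 0], [0, 0, -0.002, 0]]}}

```text
clock: 11.0
tool_pos: [0.6836, 0.1577, -0.0033]
eef_rot: [-0.0, 0.753, 0.658, -0.0]
wrist_force: [1.0, -0.1, -0.6]
finger_gap: 0.383
```

Emit:
{"method": "move_arm", "body": {"deltas": [[0, 0, -0.001, 0], [0, 0, -0.0015, 0], [0, 0, -0.0015, 0]]}}

```text
clock: 11.3
tool_pos: [0.6837, 0.1577, -0.0046]
eef_rot: [-0.0, 0.753, 0.658, -0.0]
wrist_force: [-0.2, 0.3, -0.0]
finger_gap: 0.385
```

Emit:
{"method": "move_arm", "body": {"deltas": [[0, 0, -0.001, 0], [0, 0, -0.001, 0], [0, 0, -0.001, 0]]}}

```text
clock: 11.6
tool_pos: [0.6839, 0.1577, -0.0048]
eef_rot: [0.0, 0.753, 0.658, 0.0]
wrist_force: [-1.3, -0.2, 4.6]
finger_gap: 0.39
```

Contact at 4.6 N, at the expected height. Releasing, rising and going above orange.

Emit:
{"method": "move_arm", "body": {"deltas": [[0, 0, 0.001, 0], [0, 0, 0.001, 0], [0, 0, 0.001, 0], [0, 0, 0.001, 0], [0, 0, 0.005, 0], [0, 0, 0.02, 0], [0, 0, 0.045, 0], [0, 0, 0.075, 0], [-0.01, 0.006, 0.105, 0], [-0.03, 0.019, 0.13, 0], [-0.058, 0.036, 0.148, 0], [-0.09, 0.056, 0.155, 0]], "jaw": 1}}

```text
clock: 12.8
tool_pos: [0.5951, 0.2143, 0.1523]
eef_rot: [0.001, 0.754, 0.657, 0.002]
wrist_force: [-0.1, 0.7, 0.4]
finger_gap: 0.999
```

Emit:
{"method": "move_arm", "body": {"deltas": [[-0.034, 0.021, 0, 0], [-0.066, 0.042, 0, 0], [-0.094, 0.059, 0, 0], [-0.113, 0.071, 0, 0], [-0.122, 0.077, 0, 0], [-0.1235, 0.078, 0, 0], [-0.1235, 0.078, 0, 0], [-0.1235, 0.078, 0, 0]]}}

```text
clock: 13.6
tool_pos: [0.4715, 0.2913, 0.1495]
eef_rot: [0.0, 0.753, 0.658, 0.0]
wrist_force: [0.7, 0.1, 0.1]
finger_gap: 0.993
```

```bash
cat > look.py <<'E'
from bench import *
from h import *
import sys
def draw(f,x,y,z,r,im):
    th=np.linspace(0,2*np.pi,60);p=proj(f,np.c_[x+r*np.cos(th),y+r*np.sin(th),np.full(60,z)])
    cv2.polylines(im,[p.round().astype(int)],True,(0,255,0),1)
def look(name):
    s=read_state();f=wcam(s,grab_frame("wrist"));pickle.dump(f,open(name+".pkl","wb"))
    print(s["clock"],s["tool_pos"],s["wrist_force"],s["finger_gap"]);return s,f
E
python3 - <<'E'
from look import *
s,f=look("o1");im=f["pixels"];hsv=cv2.cvtColor(im,cv2.COLOR_BGR2HSV)
m=cv2.inRange(hsv,(4,200,150),(14,255,255));m=cv2.morphologyEx(m,3,np.ones((5,5)))
print(face(f,m,.04))
P=proj(f,[[.470,.2915,.04]])[0];print(P,hsv[int(P[1]),int(P[0])])
v=im.copy();draw(f,.470,.2915,.04,.021,v);cv2.imwrite("pics/o1.png",v)
cv2.imwrite("pics/o1s.png",grab_frame("side")["pixels"][80:270,150:400])
E
```

```text
13.6 [0.47145782 0.29128491 0.1495132 ] [0.68174249 0.12854006 0.05273671] 0.9934357326738095
[]
[255.88349133 182.23014338] [ 15 255 192]
```

View pics/o1.png

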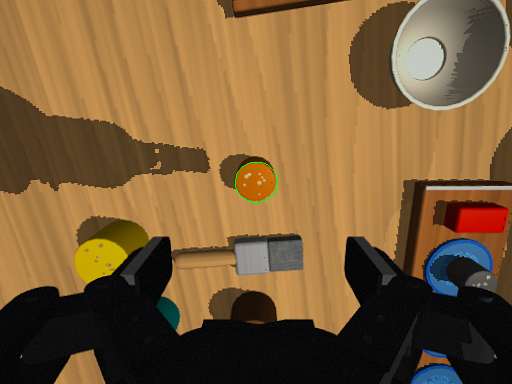

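View pics/o1s.png

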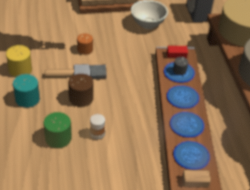

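The orange top face coincides with the prediction circle at (256,182), and ash stands on mat 1. Descending on orange.

Emit:
{"method": "move_arm", "body": {"deltas": [[-0.001, 0, -0.012, 0], [-0.001, 0, -0.038, 0], [-0.001, 0, -0.07, 0], [-0.001, 0, -0.1, 0], [-0.001, 0, -0.13, 0], [-0.001, 0, -0.153, 0], [-0.001, 0, -0.168, 0], [-0.001, 0, -0.175, 0], [-0.001, 0, -0.177, 0], [-0.001, 0, -0.177, 0], [-0.001, 0, -0.177, 0]]}}

```text
clock: 14.8
tool_pos: [0.4701, 0.2921, -0.0267]
eef_rot: [0.0, 0.753, 0.658, 0.001]
wrist_force: [-0.2, 0.3, 0.1]
finger_gap: 0.997
```

Emit:
{"method": "move_arm", "body": {"deltas": [[0, 0, 0, 0], [0, 0, 0, 0], [0, 0, 0, 0], [0, 0, 0, 0], [0, 0, 0, 0], [0, 0, 0, 0], [0, 0, 0, 0]], "jaw": -1, "newtons": 30}}

```text
clock: 15.5
tool_pos: [0.4696, 0.2919, -0.0269]
eef_rot: [0.0, 0.753, 0.658, 0.0]
wrist_force: [-1.7, -0.6, 6.2]
finger_gap: 0.483
```

Gripped, opening 41 mm. Lifting and carrying to mat 2.

Emit:
{"method": "move_arm", "body": {"deltas": [[0, 0, 0.005, 0], [0, 0, 0.02, 0], [0, 0, 0.045, 0], [0.005, -0.005, 0.075, 0], [0.018, -0.019, 0.1, 0], [0.035, -0.038, 0.12, 0], [0.055, -0.06, 0.125, 0], [0.077, -0.083, 0.125, 0], [0.099, -0.107, 0.125, 0], [0.121, -0.131, 0.125, 0], [0.143, -0.155, 0.125, 0], [0.163, -0.177, 0.125, 0]]}}

```text
clock: 16.7
tool_pos: [0.633, 0.1134, 0.0972]
eef_rot: [-0.0, 0.753, 0.658, -0.0]
wrist_force: [-0.1, 0.1, -0.6]
finger_gap: 0.482
```

Emit:
{"method": "move_arm", "body": {"deltas": [[0.018, -0.019, 0, 0], [0.03, -0.032, 0, 0], [0.037, -0.039, 0, 0], [0.0395, -0.042, 0, 0], [0.0395, -0.042, 0, 0], [0.0395, -0.042, 0, 0], [0.0395, -0.042, 0, 0]]}}

```text
clock: 17.4
tool_pos: [0.6711, 0.0736, 0.0976]
eef_rot: [-0.0, 0.753, 0.658, -0.0]
wrist_force: [0.2, -0.4, -0.1]
finger_gap: 0.487
```

```bash
cat >> look.py <<'E'
def placeview(name,tz,h,r,mat):
    s,f=look(name);t=s["tool_pos"];im=f["pixels"];hsv=cv2.cvtColor(im,cv2.COLOR_BGR2HSV)
    m=cv2.inRange(hsv,(98,80,60),(125,255,255));m=cv2.morphologyEx(m,3,np.ones((7,7)))
    print(face(f,m,.026))
    v=im.copy();draw(f,t[0],t[1],t[2]+tz+h,r,v);draw(f,*mat,.026,.037,v);cv2.imwrite(f"pics/{name}.png",v)
E
python3 -c "
from look import *
placeview('o2',.027,.04,.021,(.672,.0727))"
```

```text
17.4 [0.6711287  0.07355321 0.09761759] [ 0.15157622 -0.38290676 -0.08792266] 0.4869731528944133
[([258.1, 88.7], np.int32(5175), [0.6832, 0.1572], 73.9), ([258.6, 183.2], np.int32(4086), [0.672, 0.0731], 74.2)]
```

View pics/o2.png

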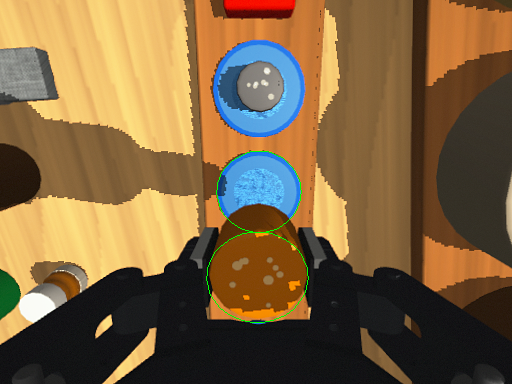

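Ash sits centred on mat 1 at (259,86), mat 2 measures (0.672, 0.073), and orange is held centred. Lowering.

Emit:
{"method": "move_arm", "body": {"deltas": [[0.001, -0.0005, -0.008, 0], [0.001, -0.0005, -0.025, 0], [0.001, -0.0005, -0.045, 0], [0.001, -0.0005, -0.065, 0], [0.001, -0.0005, -0.08, 0], [0.001, -0.0005, -0.089, 0], [0.001, -0.0005, -0.093, 0], [0.001, -0.0005, -0.095, 0], [0.001, -0.0005, -0.096, 0], [0.001, -0.0005, -0.097, 0], [0.001, -0.0005, -0.097, 0]]}}

```text
clock: 18.55
tool_pos: [0.6733, 0.0722, 0.0011]
eef_rot: [0.0, 0.753, 0.658, 0.0]
wrist_force: [0.1, 0.1, -0.8]
finger_gap: 0.487
```

Emit:
{"method": "move_arm", "body": {"deltas": [[0, 0, -0.001, 0], [0, 0, -0.0015, 0], [0, 0, -0.0015, 0]]}}

```text
clock: 18.85
tool_pos: [0.673, 0.0722, -0.0008]
eef_rot: [0.0, 0.753, 0.658, 0.0]
wrist_force: [-0.0, -1.4, -1.1]
finger_gap: 0.479
```

Emit:
{"method": "move_arm", "body": {"deltas": [[0, 0, -0.001, 0], [0, 0, -0.001, 0], [0, 0, -0.001, 0]]}}

```text
clock: 19.15
tool_pos: [0.673, 0.0722, -0.0008]
eef_rot: [0.0, 0.753, 0.658, 0.0]
wrist_force: [-0.8, -1.0, 6.1]
finger_gap: 0.484
```

Contact at 6 N. Releasing and going above ivory at about (0.465, -0.318).

Emit:
{"method": "move_arm", "body": {"deltas": [[0, 0, 0.001, 0], [0, 0, 0.001, 0], [0, 0, 0.001, 0], [0, 0, 0.001, 0], [0, 0, 0.006, 0], [0, 0, 0.022, 0], [0, 0, 0.05, 0], [0, 0, 0.08, 0], [-0.006, -0.012, 0.11, 0], [-0.018, -0.035, 0.135, 0], [-0.035, -0.066, 0.15, 0], [-0.053, -0.1, 0.152, 0]], "jaw": 1}}

```text
clock: 20.35
tool_pos: [0.6215, -0.0283, 0.1532]
eef_rot: [0.002, 0.753, 0.659, 0.002]
wrist_force: [0.7, -0.1, 0.2]
finger_gap: 1.001
```

Emit:
{"method": "move_arm", "body": {"deltas": [[-0.02, -0.037, 0, 0], [-0.04, -0.075, 0, 0], [-0.06, -0.113, 0, 0], [-0.08, -0.151, 0, 0], [-0.1, -0.188, 0, 0], [-0.118, -0.222, 0, 0], [-0.133, -0.25, 0, 0], [-0.145, -0.272, 0, 0], [-0.152, -0.286, 0, 0], [-0.1545, -0.29, 0, 0], [-0.1545, -0.29, 0, 0], [-0.1545, -0.29, 0, 0]]}}

```text
clock: 21.55
tool_pos: [0.4658, -0.3169, 0.15]
eef_rot: [-0.0, 0.753, 0.658, 0.0]
wrist_force: [-0.3, -0.1, -0.3]
finger_gap: 0.997
```

```bash
python3 - <<'E'
from look import *
s,f=look("i1");im=f["pixels"]
v=im.copy();draw(f,.465,-.318,.048,.025,v);cv2.imwrite("pics/i1.png",v)
cv2.imwrite("pics/i1s.png",grab_frame("side")["pixels"][80:270,150:400])
E
```

```text
21.55 [ 0.46584154 -0.31694691  0.15002079] [-0.29669857 -0.12452753 -0.34190696] 0.9974052953767123
```

View pics/i1.png

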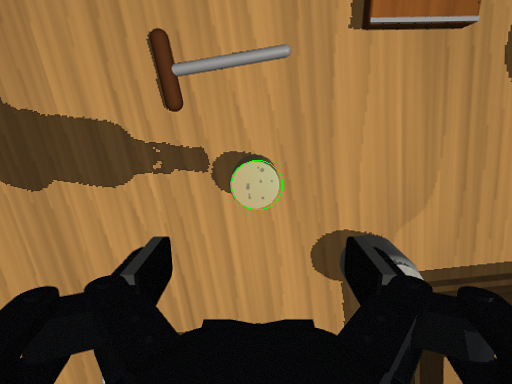

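View pics/i1s.png

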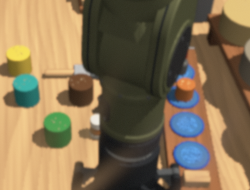

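Ivory at (257,186) matches within about 1 mm, and the cup to the right is clear. Descending.

Emit:
{"method": "move_arm", "body": {"deltas": [[0, -0.0015, -0.012, 0], [0, -0.0015, -0.038, 0], [0, -0.0015, -0.07, 0], [0, -0.0015, -0.1, 0], [0, -0.0015, -0.13, 0], [0, -0.0015, -0.152, 0], [0, -0.0015, -0.166, 0], [0, -0.0015, -0.173, 0], [0, -0.0015, -0.175, 0], [0, -0.0015, -0.175, 0], [0, -0.0015, -0.175, 0]]}}

```text
clock: 22.75
tool_pos: [0.4661, -0.3197, -0.0242]
eef_rot: [0.001, 0.753, 0.658, 0.0]
wrist_force: [0.0, -0.2, 0.2]
finger_gap: 1.001
```

Emit:
{"method": "move_arm", "body": {"deltas": [[0, 0, 0, 0], [0, 0, 0, 0], [0, 0, 0, 0], [0, 0, 0, 0], [0, 0, 0, 0], [0, 0, 0, 0], [0, 0, 0, 0]], "jaw": -1, "newtons": 30}}

```text
clock: 23.45
tool_pos: [0.4655, -0.3196, -0.0242]
eef_rot: [0.0, 0.753, 0.658, 0.0]
wrist_force: [-1.7, 0.1, 5.2]
finger_gap: 0.573
```

Gripped, opening 49 mm. Carrying to mat 3.

Emit:
{"method": "move_arm", "body": {"deltas": [[0, 0, 0.005, 0], [0, 0, 0.02, 0], [0, 0, 0.045, 0], [0.004, 0.006, 0.075, 0], [0.013, 0.021, 0.1, 0], [0.027, 0.043, 0.12, 0], [0.043, 0.068, 0.125, 0], [0.06, 0.095, 0.125, 0], [0.078, 0.123, 0.125, 0], [0.096, 0.151, 0.125, 0], [0.114, 0.18, 0.125, 0], [0.132, 0.208, 0.125, 0]]}}

```text
clock: 24.65
tool_pos: [0.5977, -0.1099, 0.0998]
eef_rot: [-0.0, 0.753, 0.658, -0.0]
wrist_force: [1.1, -0.7, -0.4]
finger_gap: 0.573
```

Emit:
{"method": "move_arm", "body": {"deltas": [[0.017, 0.027, 0, 0], [0.033, 0.052, 0, 0], [0.046, 0.073, 0, 0], [0.056, 0.089, 0, 0], [0.062, 0.098, 0, 0], [0.0635, 0.1005, 0, 0], [0.0635, 0.1005, 0, 0], [0.0635, 0.1005, 0, 0], [0.0635, 0.1005, 0, 0]]}}

```text
clock: 25.55
tool_pos: [0.6603, -0.0119, 0.1001]
eef_rot: [-0.0, 0.753, 0.657, -0.0]
wrist_force: [0.5, -0.6, -1.0]
finger_gap: 0.575
```

```bash
python3 -c "
from look import *
placeview('i2',.0245,.048,.025,(.6607,-.011))"
```

```text
25.55 [ 0.66027482 -0.01186164  0.10008886] [ 0.48644673 -0.57684125 -0.96614701] 0.5750549540938712
[([257.3, 8.5], np.int32(1209), [0.68, 0.1345], 56.9), ([255.8, 89.8], np.int32(3794), [0.6718, 0.0728], 73.8), ([257.8, 177.4], np.int32(3384), [0.6607, -0.0111], 73.8)]
```

View pics/i2.png

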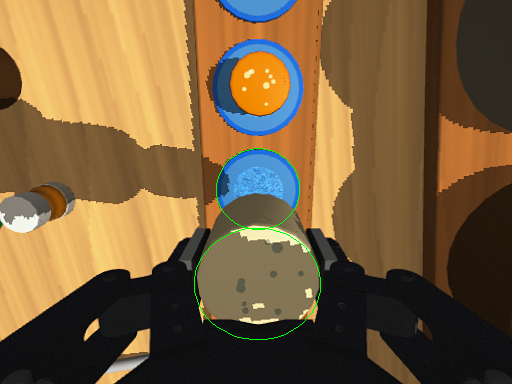

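Orange is standing centred on mat 2, and mat 3 measures (0.6607, -0.011). Lowering ivory.

Emit:
{"method": "move_arm", "body": {"deltas": [[0.0005, 0.0005, -0.008, 0], [0.0005, 0.0005, -0.025, 0], [0.0005, 0.0005, -0.045, 0], [0.0005, 0.0005, -0.065, 0], [0.0005, 0.0005, -0.08, 0], [0.0005, 0.0005, -0.089, 0], [0.0005, 0.0005, -0.093, 0], [0.0005, 0.0005, -0.096, 0], [0.0005, 0.0005, -0.097, 0], [0.0005, 0.0005, -0.0975, 0], [0.0005, 0.0005, -0.0975, 0]]}}

```text
clock: 26.7
tool_pos: [0.6618, -0.0103, 0.0031]
eef_rot: [0.0, 0.753, 0.658, 0.0]
wrist_force: [0.2, 0.0, -1.4]
finger_gap: 0.579
```

Emit:
{"method": "move_arm", "body": {"deltas": [[0, 0, -0.001, 0], [0, 0, -0.0015, 0], [0, 0, -0.002, 0], [0, 0, -0.002, 0]]}}

```text
clock: 27.1
tool_pos: [0.6618, -0.0103, 0.0018]
eef_rot: [0.0, 0.753, 0.658, 0.001]
wrist_force: [-1.9, -1.2, 5.6]
finger_gap: 0.577
```

Emit:
{"method": "move_arm", "body": {"deltas": [[0, 0, 0.001, 0], [0, 0, 0.001, 0], [0, 0, 0.001, 0], [0, 0, 0.001, 0], [0, 0, 0.006, 0], [0, 0, 0.022, 0], [0, 0, 0.05, 0], [0, 0, 0.08, 0], [-0.014, 0.008, 0.11, 0], [-0.034, 0.02, 0.135, 0], [-0.06, 0.035, 0.15, 0], [-0.092, 0.054, 0.152, 0]], "jaw": 1}}

```text
clock: 28.3
tool_pos: [0.5712, 0.0439, 0.1554]
eef_rot: [0.002, 0.753, 0.658, 0.002]
wrist_force: [0.8, 1.4, -0.4]
finger_gap: 0.999
```

Emit:
{"method": "move_arm", "body": {"deltas": [[-0.034, 0.02, 0, 0], [-0.066, 0.039, 0, 0], [-0.094, 0.055, 0, 0], [-0.114, 0.067, 0, 0], [-0.124, 0.072, 0, 0], [-0.126, 0.0735, 0, 0], [-0.126, 0.0735, 0, 0], [-0.126, 0.0735, 0, 0], [-0.126, 0.0735, 0, 0]]}}

```text
clock: 29.2
tool_pos: [0.4444, 0.1168, 0.1525]
eef_rot: [0.0, 0.753, 0.658, 0.0]
wrist_force: [-0.2, 0.2, -0.4]
finger_gap: 0.998
```

```bash
python3 - <<'E'
from look import *
s,f=look("b1");im=f["pixels"]
P=onz(pickle.load(open("top0.pkl","rb")),[(204.1,219.4)],.056)[0]+[.0012,-.002,0];print(P,proj(f,[P]))
v=im.copy();draw(f,P[0],P[1],.056,.029,v);cv2.imwrite("pics/b1.png",v)
cv2.imwrite("pics/b1s.png",grab_frame("side")["pixels"][80:270,150:400])
E
```

```text
29.2 [0.44436934 0.11681497 0.15246003] [-0.23696519  0.19419019 -0.35409085] 0.9979058732951018
[0.44356507 0.1149976  0.056     ] [[256.79940201 187.23823097]]
```

View pics/b1.png

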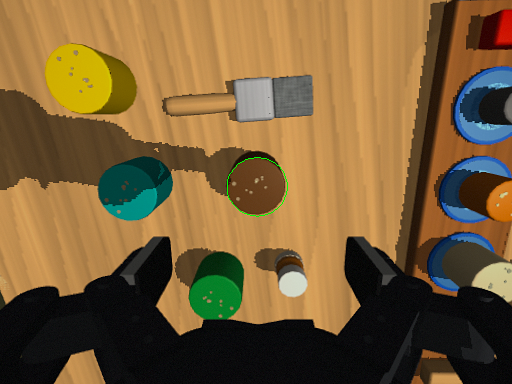

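View pics/b1s.png

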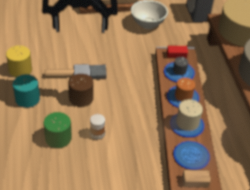

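Brown at (257,186) coincides with the prediction. The other same-sized drums (yellow, teal, green) are clear of the finger line. Descending.

Emit:
{"method": "move_arm", "body": {"deltas": [[-0.0005, -0.0018, -0.012, 0], [-0.0005, -0.0018, -0.038, 0], [-0.0005, -0.0018, -0.07, 0], [-0.0005, -0.0018, -0.1, 0], [-0.0005, -0.0018, -0.13, 0], [-0.0005, -0.0018, -0.152, 0], [-0.0005, -0.0018, -0.166, 0], [-0.0005, -0.0018, -0.173, 0], [-0.0005, -0.0018, -0.175, 0], [-0.0005, -0.0018, -0.175, 0], [-0.0005, -0.0018, -0.175, 0]]}}

```text
clock: 30.4
tool_pos: [0.4437, 0.1155, -0.0218]
eef_rot: [0.0, 0.753, 0.658, 0.001]
wrist_force: [0.3, -0.5, 0.8]
finger_gap: 1.003
```

Emit:
{"method": "move_arm", "body": {"deltas": [[0, 0, 0, 0], [0, 0, 0, 0], [0, 0, 0, 0], [0, 0, 0, 0], [0, 0, 0, 0], [0, 0, 0, 0], [0, 0, 0, 0]], "jaw": -1, "newtons": 40}}

```text
clock: 31.1
tool_pos: [0.4432, 0.1156, -0.0216]
eef_rot: [0.0, 0.753, 0.658, 0.001]
wrist_force: [-2.0, -0.7, 5.5]
finger_gap: 0.671
```

Gripped, opening 57 mm. Carrying to mat 4.

Emit:
{"method": "move_arm", "body": {"deltas": [[0, 0, 0.005, 0], [0, 0, 0.02, 0], [0, 0, 0.045, 0], [0.005, -0.005, 0.075, 0], [0.018, -0.018, 0.1, 0], [0.035, -0.036, 0.12, 0], [0.055, -0.056, 0.1225, 0], [0.077, -0.078, 0.1225, 0], [0.099, -0.101, 0.1225, 0], [0.121, -0.123, 0.1225, 0], [0.143, -0.145, 0.1225, 0], [0.163, -0.166, 0.1225, 0]]}}

```text
clock: 32.3
tool_pos: [0.6064, -0.0517, 0.1]
eef_rot: [-0.0, 0.753, 0.658, -0.0]
wrist_force: [0.3, 0.3, -1.6]
finger_gap: 0.671
```

Emit:
{"method": "move_arm", "body": {"deltas": [[0.018, -0.018, 0, 0], [0.032, -0.032, 0, 0], [0.04, -0.041, 0, 0], [0.044, -0.0445, 0, 0], [0.044, -0.0445, 0, 0], [0.044, -0.0445, 0, 0], [0.044, -0.0445, 0, 0]]}}

```text
clock: 33.0
tool_pos: [0.649, -0.0943, 0.1001]
eef_rot: [-0.0, 0.753, 0.658, -0.0]
wrist_force: [-0.5, -0.6, -1.0]
finger_gap: 0.671
```

```bash
python3 -c "
from look import *
placeview('b2',.0218,.056,.029,(.6494,-.0952))"
```

```text
33.0 [ 0.64902366 -0.09428336  0.10006492] [-0.54608256 -0.62931334 -0.98695924] 0.6712875613788002
[([257.9, 9.7], np.int32(1433), [0.6688, 0.0521], 60.6), ([253.6, 109.4], np.int32(2074), [0.6606, -0.0115], 73.8), ([258.1, 175.5], np.int32(2740), [0.6494, -0.0946], 73.3)]
```

View pics/b2.png

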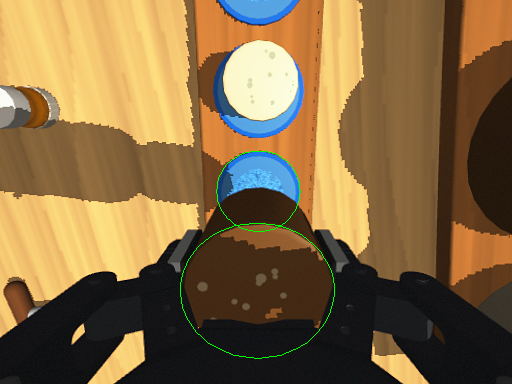

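Ivory is upright on mat 3 at (260,80); it looks offset toward the viewer only because of parallax from its height. Lowering brown.

Emit:
{"method": "move_arm", "body": {"deltas": [[-0.0005, -0.0012, -0.008, 0], [-0.0005, -0.0012, -0.025, 0], [-0.0005, -0.0012, -0.045, 0], [-0.0005, -0.0012, -0.063, 0], [-0.0005, -0.0012, -0.077, 0], [-0.0005, -0.0012, -0.086, 0], [-0.0005, -0.0012, -0.091, 0], [-0.0005, -0.0012, -0.094, 0], [-0.0005, -0.0012, -0.095, 0], [-0.0005, -0.0012, -0.095, 0], [-0.0005, -0.0012, -0.095, 0]]}}

```text
clock: 34.15
tool_pos: [0.6499, -0.0964, 0.0056]
eef_rot: [0.0, 0.753, 0.658, 0.0]
wrist_force: [-0.8, 1.3, -0.7]
finger_gap: 0.667
```

Emit:
{"method": "move_arm", "body": {"deltas": [[0, 0, -0.001, 0], [0, 0, -0.0015, 0], [0, 0, -0.002, 0], [0, 0, -0.002, 0]]}}

```text
clock: 34.55
tool_pos: [0.6499, -0.0965, 0.0044]
eef_rot: [0.001, 0.753, 0.658, 0.0]
wrist_force: [-2.1, -0.6, 5.7]
finger_gap: 0.671
```

Contact. Releasing, rising straight up, then backing off to view the row.

Emit:
{"method": "move_arm", "body": {"deltas": [[0, 0, 0.001, 0], [0, 0, 0.001, 0], [0, 0, 0.001, 0], [0, 0, 0.001, 0], [0, 0, 0.006, 0], [0, 0, 0.022, 0], [0, 0, 0.05, 0], [0, 0, 0.08, 0], [0, 0, 0.115, 0], [-0.01, -0.01, 0.15, 0], [-0.025, -0.03, 0.18, 0], [-0.045, -0.055, 0.2, 0]], "jaw": 1}}

```text
clock: 35.75
tool_pos: [0.6055, -0.1514, 0.206]
eef_rot: [0.002, 0.752, 0.659, 0.001]
wrist_force: [0.7, -1.2, -0.1]
finger_gap: 0.997
```

Emit:
{"method": "move_arm", "body": {"deltas": [[-0.02, -0.025, 0, 0], [-0.045, -0.055, 0, 0], [-0.075, -0.09, 0, 0], [-0.105, -0.125, 0, 0], [-0.13, -0.155, 0, 0], [-0.145, -0.175, 0, 0], [-0.15, -0.18, 0, 0], [-0.15, -0.18, 0, 0], [-0.15, -0.18, 0, 0], [-0.15, -0.18, 0, 0]]}}

```text
clock: 36.75
tool_pos: [0.4552, -0.3303, 0.203]
eef_rot: [-0.0, 0.752, 0.659, 0.0]
wrist_force: [-0.2, -0.8, 0.1]
finger_gap: 0.997
```

```bash
python3 - <<'E'
from look import *
print(read_state()["clock"]);f=grab_frame("top");g=grab_frame("side");v=f["pixels"].copy()
S=5;o=(165,85);big=cv2.resize(v[85:155,165:325],None,fx=S,fy=S,interpolation=2)
for (x,y),r,h in zip([(.6819,.1586),(.6705,.0746),(.6594,-.0093),(.648,-.0932)],[.017,.021,.025,.029],[.032,.04,.048,.056]):
    th=np.linspace(0,6.283,60)
    for rr,z,c in((r,.026+h,(0,255,0)),(.037,.026,(0,255,255))):
        p=(proj(f,np.c_[x+rr*np.cos(th),y+rr*np.sin(th),np.full(60,z)])-o+.5)*S
        cv2.polylines(big,[p.round().astype(int)],True,c,1)
cv2.imwrite("pics/end.png",big);cv2.imwrite("pics/ends.png",cv2.resize(g["pixels"][100:300,180:400],None,fx=2.5,fy=2.5))
E
```

```text
36.75
```

View pics/end.png

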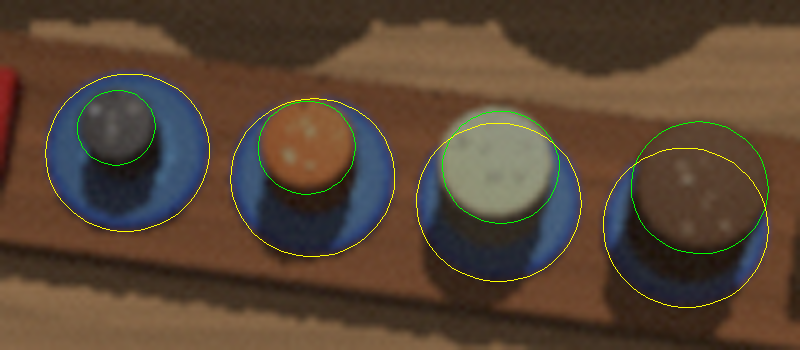

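View pics/ends.png

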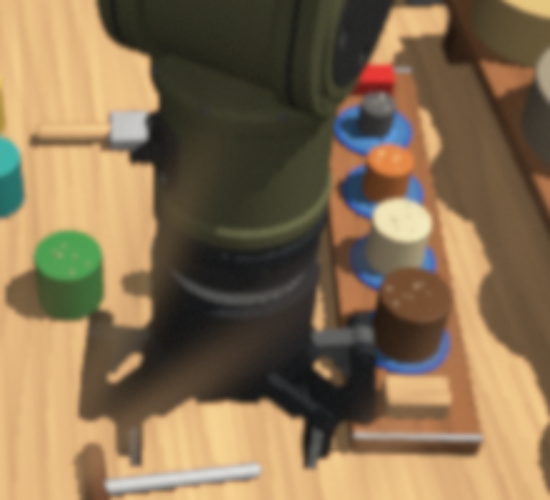

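All four stand upright and centred (green circles mark the predicted tops, yellow the mats), and the arm is clear. Handing in.

```bash
python3 -c "
from bench import *
sign_off();print(read_state()['clock'])"
```

```text
the job is handed in; nothing more can be done
the job is handed in; nothing more can be done
```

The four cheeses stand upright on the mats in size order from the red block: ash, orange, ivory, brown. The job was handed in at about 37 s of the 102 s allowed, with the gripper open and the arm clear.

- **Final check:** the top view shows each cheese within about 2 mm of its mat's centre. The side view shows the row standing in the right order. I set each cheese down until it just touched (about 5–6 N) before letting go.
- **What disagreed:** the first attempt to grip the ash cheese closed on nothing, just above it. The real fingertips are about 30 mm shorter than the tool data says, so I corrected the heights. On the second try the tips pressed lightly on the table (about 16 N).
- **Camera difference:** the wrist and top cameras differed by about 2 mm. I used the wrist values for both picking and placing.

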